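Seal a cream jar on the balance and hold its outer cap clear

TASK

A filled cream jar stands open on the balance; its pale-blue inner seal is already clipped up inside the red outer cap that lies on the bench. Wake the balance with its green key and, when that is released, tare it with its blue key; then set the red cap with the seal in it on the jar and press it fully home, and lift the red cap alone straight up, so that the seal stays in the jar mouth and the balance weighs the seal without the cap. Finish while holding the red cap level in the gripper, about 10 cm above the jar; leave the jar where it stands on the pan, press no other key and leave the other things on the bench alone.

Things in the scene. Friction and masses are not known exactly. Their poses are not given: they have to be found in the camera images.
- balance: precision balance, light-grey housing 260 (x, front to back) x 200 (y) mm with a blue-grey sloping front panel, fixed to the bench. Origin: centre of its footprint on the bench; x points from the front (keys) to the back; yaw within 0.3 rad. The square steel pan, 154 x 154 mm, is centred at x = +45 mm of this frame, its flat top 70 mm above the bench
- on_key_top (a point): centre of the top of the green ON key, leftmost (seen from the robot) of four keys in a row on the front panel, at y = +63 mm of the balance. Keys are 16 x 22 mm (x, y), 6 mm proud of the panel, 42 mm apart; the panel rises 8 degrees to the back. Pressed straight down (about 3.5 N for the full 4 mm) a key goes in and springs back by itself
- tare_key_top (a point): centre of the top of the blue TARE key, the rightmost of the four (y = -63 mm of the balance)
- on_key (a joint): travel of the green ON key, m: 0 up, 0.004 fully down; it counts as pressed above 0.0025 and as released below 0.001
- tare_key (a joint): travel of the blue TARE key, m, as for the ON key
- unit_key (a joint): travel of the grey key next to the green one (y = +21 mm of the balance), not to be pressed
- print_key (a joint): travel of the grey key next to the blue one (y = -21 mm of the balance), not to be pressed
- jar: open white cream jar, loose on the pan, about 0.24 kg, 70 mm high: body 66 mm across up to 48 mm, then a straight neck 50 mm outside and 42 mm inside up to the rim, cream showing 10 mm below the rim. Origin: centre of its underside; z up
- jar_mouth (a point): centre of the jar's mouth, in the plane of the rim. Fully home (crown on the seal, seal on the rim) the red cap's lower edge is 18 mm below this point, 52 mm above the jar's underside; the neck has then pushed the tongues aside (under 2 N) and the cap lifts off alone. Stopped more than about 3 mm short, it may bring the seal up again
- red_cap: red outer cap with a closed top, lying open side down on the bench, 62 mm across, 25 mm high, about 35 g; inside 54 mm wide (2 mm clearance all round the jar's neck) and 22 mm deep. Grip it across the skirt, at any yaw. Origin: centre of its lower edge; z up. Three weak sprung tongues inside carry the seal. Its pose is not reported while the fingers hold it
- seal: pale-blue inner seal, 25 g, 11 mm high: a plug 40.6 mm across, tapered at its foot to 34 mm, 7 mm deep, under a flange 48 mm across and 4 mm thick. Origin: centre of the plug's underside; z up. At first it is hidden inside the red cap, level, its origin 8 mm above the cap's; seated in the jar its flange lies on the rim and its origin is 63 mm above the jar's underside
- white_cap: white cap of the same size, lying empty open side down on the bench (it and the red cap may have changed places); bystander. Origin: centre of its lower edge
- amber_bottle: small amber bottle with white top, 48 mm across, 105 mm high; bystander, origin under its centre
- brown_bottle: small brown bottle with red top, 52 mm across, 115 mm high; bystander, origin under its centre
- stock_jar: closed white jar with a white cap, 66 mm across, 77 mm high; bystander, origin under its centre
- spatula: steel powder spatula lying on the bench, 170 mm long, 6 mm thick; bystander
- weigh_boat: empty white weighing boat 50 x 50 x 10 mm; bystander
- cal_weight: steel 200 g calibration weight with a knob, 32 mm across, 56 mm high; bystander
- mortar: white porcelain mortar with its pestle in it, 110 mm across, about 100 mm high; bystander

How it is judged:
On the way, in this order (a step that is already met when the one before it is completed fails the run):
1. the green ON key is pressed, alone (value of joint on_key above 0.0025 m and value of joint each of unit_key, print_key, tare_key below 0.001 m), for 0.1 s.
2. the ON key is released and the blue TARE key is pressed, alone (value of joint tare_key above 0.0025 m and value of joint each of on_key, unit_key, print_key below 0.001 m), for 0.1 s.
3. the keys are released and the red cap is fully home on the jar with the seal seated in the mouth (z of seal in the frame of jar between 0.061 and 0.0648 m and horizontal distance between seal and jar below 0.003 m and angle between the z axis of seal and the z axis of jar, either way round below 0.06 rad and value of joint each of on_key, unit_key, print_key, tare_key below 0.001 m and z of red_cap in the frame of jar below 0.054 m and horizontal distance between red_cap and jar below 0.004 m), for 0.1 s.
4. the red cap has come off alone, the seal still seated (z of seal in the frame of jar between 0.061 and 0.0648 m and horizontal distance between seal and jar below 0.003 m and angle between the z axis of seal and the z axis of jar, either way round below 0.06 rad and contact force between red_cap and seal below 0.02 N and contact force between red_cap and jar below 0.02 N and z of red_cap in the frame of jar above 0.09 m), for 0.1 s.
At the end, for the whole second after the job is handed in: Fingers hold the red cap still, level within 0.25 rad, lower edge at least 75 mm above the seated seal, within 80 mm of the jar axis, touching only the fingers; seal seated (height 2 mm, centre 3 mm, tilt 0.06 rad); jar upright on the pan within 25 mm of its start; all keys up (contact force between red_cap and seal below 0.02 N and contact force between red_cap and jar below 0.02 N and z of red_cap in the frame of jar above 0.149 m and horizontal distance between red_cap and jar below 0.08 m and angle between red_cap's own z axis and vertical below 0.25 rad and contact force between the fingers and red_cap above 1 N and linear speed of red_cap below 0.02 m/s and contact force between red_cap and balance below 0.02 N and z of seal in the frame of jar between 0.061 and 0.0648 m and horizontal distance between seal and jar below 0.003 m and angle between the z axis of seal and the z axis of jar, either way round below 0.06 rad and z of jar in the frame of balance between 0.067 and 0.073 m and angle between jar's own z axis and vertical below 0.06 rad and distance of jar from where it was at the start of the episode below 0.025 m and value of joint each of on_key, unit_key, print_key, tare_key below 0.001 m); the arm keeps its last pose, push and grip.
It fails at once if a grey key is pressed (value of joint any of unit_key, print_key above 0.002 m).
It fails at once if the seal leaves the red cap anywhere but seated in the jar's mouth (distance between red_cap and seal above 0.022 m and (z of seal in the frame of jar above 0.067 m or horizontal distance between seal and jar above 0.005 m)).
It fails at once if the jar is tipped (angle between jar's own z axis and vertical above 0.35 rad).
It fails at once if a bystander is moved by more than 4 cm (distance of any of white_cap, amber_bottle, brown_bottle, stock_jar, spatula, weigh_boat, cal_weight, mortar from where it was at the start of the episode above 0.04 m).
It also fails if it takes over 61 s, if anything falls off the work surface, if the arm or the gripper's body presses on something with over 40 N, if the wrist force passes 120 N, or if a joint passes its speed limit or range.

ROBOT

A 6-joint arm with a two-finger parallel gripper is mounted at the origin on the work surface. World frame = base frame: x ahead of the robot, y to its left, z up, the work surface at z = 0. Lengths are in m, angles in rad, forces in N, time in s.
With the tool pointing down it reaches from about 0.35 to 0.775 m from the base axis. Payload 5.5 kg.
Tool frame: the origin (TCP) lies at the very end of the fingers, on their centre line; the grasp point (between the pads) lies 19 mm behind it; z points along the fingers, y is the direction in which the jaws open and shut (so a half turn about z gives the same grasp; the last joint's range is limited). The gripper opens to 85 mm and grips with 20 to 120 N. Pads are 22 mm wide; open, the fingers measure 114 mm over their backs; the gripper's body (76 mm by 85 mm) begins 54 mm behind the grasp point. The pads swing forward as they close: fully open they stand 13 mm farther back than shut.
Start: joints at [1.126, 0.313, 0.046, 1.304, 0, 1.431], TCP at [0.173, 0.549, 0.231] pointing down, gripper open.
Joint ranges: [-2.76, 2.76], [-0.86, 1.69], [-1.03, 1.26], [-2.2, 2.34], [-1.47, 1.5], [-3.14, 3.14]. Speed limits (rad/s): [2.57, 2.57, 3.14, 3.14, 3.14, 3.14].

INTERFACE

Orientations are given as a unit quaternion [w, x, y, z].
In Python, from workcell import get_state, imaging, env, spotter gives the robot as it stands.
- The arm moves only by the tool play_rows, never from a script. Its argument "moves" is a list of rows, each an object with "claw": the finger opening in cm, from 0 to 8.54; "delta_pos": the shift along the tool's x, y, z in cm, a list of three; "twist": the turn about the tool's z in degrees. A call has 1 to 12 rows; each row is the pose to reach, as a shift and turn from the pose commanded when the call began, along the tool's axes at that moment; what a row does not reach only later rows make up. A row lasts 1/8 s, in which the tool goes at most 62.5 mm and 10.7 degrees, less where a joint would pass 70% of its speed; a pose out of reach is approached as far as the arm can. A call with a gripper value outside its range is refused whole. The fingers move at their own pace and stop on an object; "force" is the grip in N (left out, the last holds). Time passes only in rows, so rows that repeat a pose let the fingers close. It gives the time, the measured TCP pose, the force and the opening at its end, in the units of the state.
- get_state(): the state, without advancing time (a new reading comes with each control period).
- imaging.read_camera(name): name is "scene" or "top" or "wrist"; returns the picture (384x512x3 uint8, red, green, blue); there is no depth.
- imaging.camera_info(name): a dict with "fx", "fy", "cx", "cy" (pixels), "k1" (the pictures are not rectified: a ray, as slopes to the right and down, at radius r is drawn at 1 + k1 r^2 times it, then the intrinsics apply), "world_to_cam" (4x4, takes a point from world to camera coordinates). Camera axes: x right, y down, z forward; pixel columns grow to the right and rows downward; lengths in m; the calibration is good to about 2 mm. A picture is of the moment at which its call begins: read the wrist's pose just before it. camera_info takes no time and is no camera call; for the wrist camera it gives the pose at the moment of the call.
- env.hand_in(): hands the job in, once; it reports no verdict.
Trained networks look in the newest picture that a camera, given by its name, has taken for a name from the list of things; names that differ only in an ending like _2 or _b are one class to them, and where a whole thing is asked for, a point or a joint stands for the part that bears it (a point fixed in the world has none). Each returns a list of dicts, best first, with "conf" (0 to 1); they miss things now and then, are a little off and sometimes report something else, mostly with a low value. They report only what shows in the picture. A call takes as long as a camera call.
- spotter.spot_in(camera, query): "extent" ([left, top, right, bottom] in pixels, round what is visible of it).
The state is a dict: "clock": time; "joint_pos": joint angles; "qvel": joint speeds; "tau": joint torques, N m; "tcp_pos": TCP position; "orientation": TCP orientation; "wrist_force": force on the tool from outside, world axes, zero at the start; "ft_torque": the same for the moment, N m; "finger_gap": finger opening in m.
Only numpy, scipy, OpenCV 4.12 (cv2) and the standard library are available. Lean on these libraries where they do the work, as an engineer would, in place of code of your own. Each camera call takes 0.05 s, during which the arm holds its last target. There are 200 camera calls.

## Working session

There is one attempt and no reset: what is moved stays moved. The work goes in short steps, Python scripts to look and compute and a tool call to move; the robot and the scene stay as the last step left them, time stands still between calls to the robot, and variables do not carry over. Pictures are saved under pics/ and viewed, about 8 in all and at most 12, crops included, and the job is handed in when it is done.

Besides the shell and the picture viewer there is one more tool, called after "Emit:" as name([rows], argument=value, ...), one row to a line, values as JSON. play_rows: Moves the arm, as the interface text tells. Its arguments: {"type":"object","properties":{"moves":{"type":"array"},"force":{"type":"number"}},"required":["moves"]}

```bash
mkdir -p pics; cat > h.py <<'E'
import numpy as np, cv2
from workcell import get_state, imaging, env, spotter
def snap(cam,name=None):
    info=imaging.camera_info(cam); im=imaging.read_camera(cam)
    if name: cv2.imwrite(f'pics/{name}.png',cv2.cvtColor(im,cv2.COLOR_RGB2BGR))
    return im,info
def ray(info,u,v):
    x=(u-info['cx'])/info['fx'];y=(v-info['cy'])/info['fy']
    a,b=x,y
    for _ in range(30):
        s=1+info['k1']*(a*a+b*b);a,b=x/s,y/s
    T=np.array(info['world_to_cam']);R,t=T[:3,:3],T[:3,3]
    return -R.T@t, R.T@np.array([a,b,1.])
def at_z(info,u,v,z):
    o,d=ray(info,u,v); return o+d*(z-o[2])/d[2]
def proj(info,p):
    T=np.array(info['world_to_cam']);c=T[:3,:3]@np.asarray(p,float)+T[:3,3]
    a,b=c[0]/c[2],c[1]/c[2];s=1+info['k1']*(a*a+b*b)
    return np.array([info['cx']+info['fx']*a*s,info['cy']+info['fy']*b*s])
E
cat > a.py <<'E'
from h import *
print(get_state())
ims=[]
for cam in ('top','scene'):
    im,info=snap(cam,cam); print(cam,{k:info[k] for k in('fx','cx','cy','k1')},np.round(np.linalg.inv(info['world_to_cam']),3).tolist())
    for q in ('red_cap','white_cap','jar','stock_jar','on_key_top','tare_key_top','balance') if cam=='top' else ('red_cap','jar'):
        print(q,[(np.round(d['extent'],1).tolist(),round(d['conf'],2)) for d in spotter.spot_in(cam,q)[:3]])
E
python3 a.py
```

```text
{'clock': 0.0, 'joint_pos': array([1.12642223e+00, 3.14012326e-01, 4.49589820e-02, 1.30361784e+00,
       4.50235252e-06, 1.43119558e+00]), 'qvel': array([-2.62086882e-04,  3.26998708e-04,  4.80657419e-05,  1.12270982e-03,
       -3.11548685e-04, -1.44252507e-03]), 'tau': array([ 9.17564867e-04, -4.80622923e+01,  2.98534817e+01,  1.94157095e-02,
       -7.55773181e-05,  4.32588408e-06]), 'tcp_pos': array([0.17232314, 0.54801667, 0.23039393]), 'orientation': array([-2.72000474e-04,  1.51797518e-01,  9.88411167e-01, -8.97102832e-04]), 'wrist_force': array([-0.31434836,  0.505406  ,  0.52778671]), 'ft_torque': array([-0.03569553, -0.03095542, -0.00895116]), 'finger_gap': 0.08544803545184484}
top {'fx': 370.4036658301211, 'cx': 255.23559236503627, 'cy': 188.51916640166021, 'k1': -0.09889843868356374} [[0.008, -0.995, 0.095, 0.459], [-1.0, -0.009, -0.008, -0.023], [0.009, -0.095, -0.995, 1.164], [0.0, 0.0, 0.0, 1.0]]
red_cap [([336.7, 171.4, 359.7, 191.1], 0.55)]
white_cap [([316.9, 225.1, 337.5, 248.8], 0.67), ([87.0, 212.9, 115.5, 241.4], 0.3)]
jar [([228.3, 163.1, 251.4, 187.8], 0.79)]
stock_jar [([87.3, 216.2, 116.7, 240.3], 0.78)]
on_key_top [([89.0, 214.1, 116.4, 240.9], 0.61), ([139.4, 170.5, 148.5, 222.5], 0.36)]
tare_key_top [([203.0, 144.7, 277.4, 236.5], 0.42)]
balance [([202.7, 147.2, 275.6, 235.5], 0.81)]
scene {'fx': 368.32388258620364, 'cx': 256.777981844292, 'cy': 191.61566822013648, 'k1': -0.03717202729270244} [[-0.822, 0.506, -0.263, 0.83], [0.57, 0.718, -0.399, 0.448], [-0.013, -0.478, -0.878, 1.078], [0.0, 0.0, 0.0, 1.0]]
red_cap [([182.7, 135.3, 199.2, 153.2], 0.6)]
jar [([230.4, 191.8, 249.8, 221.5], 0.95)]
```

```bash
python3 -c "
import cv2
a=cv2.imread('pics/top.png')[110:310,70:400]
cv2.imwrite('pics/top_c.png',cv2.resize(a,None,fx=2.4,fy=2.4,interpolation=cv2.INTER_CUBIC))"
```

```text
(no output)
```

View pics/top_c.png

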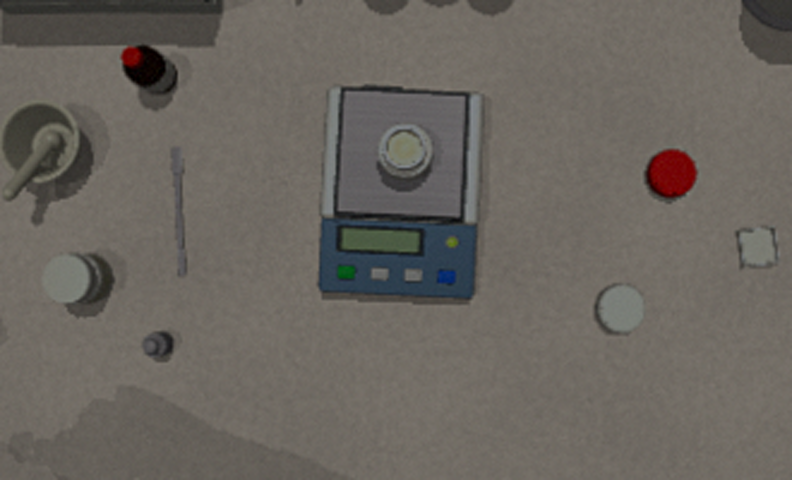

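```bash
cat >> h.py <<'E'
from scipy.optimize import least_squares
def blobs(im,kind,amin=15):
    h=cv2.cvtColor(im,cv2.COLOR_RGB2HSV).astype(int);H,S,V=h[...,0],h[...,1],h[...,2]
    m={'green':(H>50)&(H<80)&(S>150)&(V>40),'blue':(H>108)&(H<128)&(S>170)&(V>80),'red':((H<6)|(H>174))&(S>180)&(V>60)}[kind]
    n,l,st,c=cv2.connectedComponentsWithStats(m.astype(np.uint8))
    return [(st[i,4],c[i].round(2),st[i,:4].tolist()) for i in range(1,n) if st[i,4]>=amin]
def tri(obs):
    A=[];b=[]
    M=np.zeros((3,3));v=np.zeros(3)
    for info,uv in obs:
        o,d=ray(info,*uv);d/=np.linalg.norm(d);P=np.eye(3)-np.outer(d,d);M+=P;v+=P@o
    return np.linalg.solve(M,v)
E
python3 - <<'E'
from h import *
I={c:(cv2.cvtColor(cv2.imread(f'pics/{c}.png'),cv2.COLOR_BGR2RGB),imaging.camera_info(c)) for c in('top','scene')}
B={}
for k in('green','blue','red'):
    for c in I:
        b=blobs(*[I[c][0],k],amin=8);B[k,c]=b;print(k,c,b)
for k in('green','blue'):
    g=[(I[c][1],max(B[k,c],key=lambda t:t[0])[1]) for c in I if B[k,c]]
    print(k,tri(g), [at_z(i,*uv,0.05).round(4) for i,uv in g])
t=I['top'][1]
print('cap',at_z(t,348.2,181.2,.02),'jar',at_z(t,239.8,175.4,.11))
s=get_state();print(s['tcp_pos']);w=imaging.camera_info('wrist');print(w['fx'],w['cx'],w['cy'],np.round(np.linalg.inv(w['world_to_cam']),3).tolist())
E
```

```text
green top [(np.int32(35), array([214., 223.]), [211, 221, 7, 5])]
green scene [(np.int32(33), array([293.76, 208.27]), [290, 205, 8, 7])]
blue top [(np.int32(34), array([255.91, 224.94]), [253, 223, 7, 5])]
blue scene [(np.int32(23), array([271.3, 178.7]), [269, 176, 6, 6])]
red top [(np.int32(39), array([469.41,  83.97]), [466, 81, 7, 7]), (np.int32(37), array([483.43,  84.86]), [480, 82, 7, 7]), (np.int32(39), array([470.87, 100.87]), [468, 98, 7, 7]), (np.int32(40), array([484.9 , 101.45]), [482, 98, 7, 8]), (np.int32(50), array([124.48, 133.26]), [121, 130, 8, 8]), (np.int32(292), array([349.67, 181.75]), [340, 173, 20, 19])]
red scene [(np.int32(25), array([73.24, 84.96]), [71, 83, 6, 5]), (np.int32(29), array([59.  , 91.48]), [56, 89, 7, 6]), (np.int32(29), array([77.83, 92.9 ]), [75, 91, 7, 5]), (np.int32(27), array([63.52, 99.59]), [61, 97, 6, 6]), (np.int32(194), array([190.96, 143.5 ]), [183, 137, 17, 14]), (np.int32(25), array([186.44, 299.64]), [186, 293, 2, 16]), (np.int32(82), array([277.11, 327.3 ]), [273, 322, 10, 11])]
green [0.45992706 0.0918582  0.04120682] [array([0.4604, 0.0906, 0.05  ]), array([0.4626, 0.0952, 0.05  ])]
blue [ 0.45522734 -0.03471861  0.04298676] [array([ 0.4558, -0.0351,  0.05  ]), array([ 0.4573, -0.031 ,  0.05  ])]
cap [ 0.59395801 -0.32356103  0.02      ] jar [0.59693962 0.01295885 0.11      ]
[0.17258914 0.54851565 0.23131613]
292.6023939999192 257.5365297048303 186.83105881291954 [[0.301, 0.92, 0.251, 0.108], [0.954, -0.291, -0.079, 0.569], [0.001, 0.263, -0.965, 0.374], [0.0, 0.0, 0.0, 1.0]]
```

Emit:
play_rows([
  {"claw": 0,"delta_pos": [-6,-5,0],"twist": -5},
  {"claw": 0,"delta_pos": [-10,-8.6,0],"twist": -10},
  {"claw": 0,"delta_pos": [-15,-13,0],"twist": -15.3},
  {"claw": 0,"delta_pos": [-20,-17,0],"twist": -15.3},
  {"claw": 0,"delta_pos": [-25,-21.4,0],"twist": -15.3},
  {"claw": 0,"delta_pos": [-30,-25.7,0],"twist": -15.3},
  {"claw": 0,"delta_pos": [-35,-30,2],"twist": -15.3},
  {"claw": 0,"delta_pos": [-39,-33.3,5],"twist": -15.3},
  {"claw": 0,"delta_pos": [-40.9,-35,8],"twist": -15.3},
  {"claw": 0,"delta_pos": [-40.9,-35,10],"twist": -15.3},
  {"claw": 0,"delta_pos": [-40.9,-35,10],"twist": -15.3},
  {"claw": 0,"delta_pos": [-40.9,-35,10],"twist": -15.3},
])

```text
clock: 2.05
tcp_pos: [0.458, 0.0923, 0.1322]
orientation: [0.001, 0.019, 1.0, 0.0]
wrist_force: [-0.0, 0.7, -0.4]
finger_gap: 0.0003
```

```bash
cat > w.py <<'E'
from h import *
import sys
s=get_state()
im,info=snap('wrist',sys.argv[1])
from scipy.spatial.transform import Rotation as R
q=s['orientation'];M=R.from_quat([q[1],q[2],q[3],q[0]]).as_matrix()
print(s['clock'],s['tcp_pos'].round(4),'x',M[:,0].round(3),'y',M[:,1].round(3),'f',s['wrist_force'].round(1),'gap',s['finger_gap'])
for k in sys.argv[2:]:
    k,z=k.split(':')
    if k in('green','blue','red'):
        for a,c,b in sorted(blobs(im,k,60),key=lambda t:-t[0])[:2]: 
            p=at_z(info,*c,float(z));print(k,a,c,b,p.round(4),'toolshift',((p-s['tcp_pos'])@M).round(4))
    else:
        for d in spotter.spot_in('wrist',k)[:3]:
            e=np.array(d['extent']);c=(e[:2]+e[2:])/2;p=at_z(info,*c,float(z));print(k,d['conf'],e.round(1),p.round(4),'toolshift',((p-s['tcp_pos'])@M).round(4))
E
python3 w.py w1 green:0.042 blue:0.042
```

```text
2.05 [0.458  0.0923 0.1322] x [-0.999  0.037 -0.001] y [0.037 0.999 0.   ] f [-0.   0.7 -0.4] gap 0.0003320210758493295
green 478 [256.08 192.06] [243, 183, 27, 19] [0.459  0.0918 0.042 ] toolshift [-0.0009 -0.0005  0.0902]
blue 250 [104.17 190.98] [89, 183, 29, 19] [ 0.4532 -0.0346  0.042 ] toolshift [ 0.0002 -0.127   0.0902]
```

View pics/w1.png

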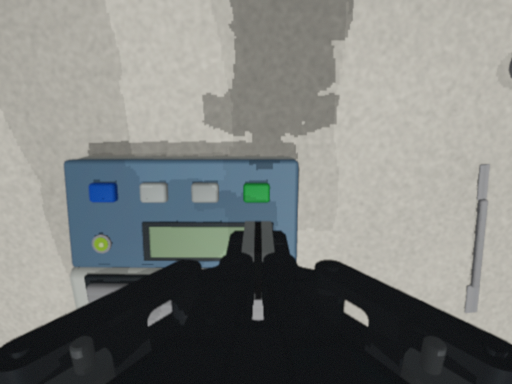

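Emit:
play_rows([
  {"claw": 0,"delta_pos": [0.2,0,5]},
  {"claw": 0,"delta_pos": [0.2,0,8]},
  {"claw": 0,"delta_pos": [0.2,0,8.8]},
  {"claw": 0,"delta_pos": [0.2,0,9.0]},
  {"claw": 0,"delta_pos": [0.2,0,9.0]},
])

```text
validation failed for argument at $.mo...
```

Twist is required in each row.

Emit:
play_rows([
  {"claw": 0,"delta_pos": [0.2,0,5],"twist": 0},
  {"claw": 0,"delta_pos": [0.2,0,8],"twist": 0},
  {"claw": 0,"delta_pos": [0.2,0,8.8],"twist": 0},
  {"claw": 0,"delta_pos": [0.2,0,9.0],"twist": 0},
  {"claw": 0,"delta_pos": [0.2,0,9.0],"twist": 0},
])

```text
clock: 2.72
tcp_pos: [0.455, 0.0927, 0.0448]
orientation: [0.0, 0.018, 1.0, 0.0]
wrist_force: [-11.3, 0.2, 23.2]
finger_gap: -0.0001
```

Emit:
play_rows([
  {"claw": 0,"delta_pos": [0,0,-0.4],"twist": 0},
  {"claw": 0,"delta_pos": [0,0,-0.4],"twist": 0},
])

```text
clock: 2.98
tcp_pos: [0.4567, 0.0926, 0.0471]
orientation: [0.001, 0.018, 1.0, 0.0]
wrist_force: [-1.2, 1.6, 2.6]
finger_gap: -0.0
```

Emit:
play_rows([
  {"claw": 0,"delta_pos": [0,0,-0.2],"twist": 0},
  {"claw": 0,"delta_pos": [0,0,-0.2],"twist": 0},
])

```text
clock: 3.22
tcp_pos: [0.4566, 0.0923, 0.0478]
orientation: [0.001, 0.019, 1.0, 0.0]
wrist_force: [0.6, 1.8, 1.7]
finger_gap: 0.0001
```

Emit:
play_rows([
  {"claw": 0,"delta_pos": [0,0,-3],"twist": 0},
  {"claw": 0,"delta_pos": [0.1,-3,-3.5],"twist": 0},
  {"claw": 0,"delta_pos": [0.1,-8,-3.5],"twist": 0},
  {"claw": 0,"delta_pos": [0.1,-12.65,-3],"twist": 0},
  {"claw": 0,"delta_pos": [0.1,-12.65,-3],"twist": 0},
  {"claw": 0,"delta_pos": [0.1,-12.65,-3],"twist": 0},
])

```text
clock: 3.98
tcp_pos: [0.4497, -0.0344, 0.077]
orientation: [-0.0, 0.019, 1.0, 0.0]
wrist_force: [0.1, 0.7, -0.2]
finger_gap: 0.0004
```

```bash
python3 w.py w2 blue:0.045 green:.045
```

```text
3.975 [ 0.4497 -0.0344  0.077 ] x [-0.999  0.039  0.001] y [0.039 0.999 0.   ] f [ 0.1  0.7 -0.2] gap 0.00042317569143038633
blue 353 [257.75 216.05] [241, 210, 34, 21] [ 0.4494 -0.0335  0.045 ] toolshift [0.0003 0.0008 0.032 ]
green 858 [452.73 221.57] [434, 210, 38, 25] [0.4585 0.0924 0.045 ] toolshift [-0.0039  0.127   0.032 ]
```

Emit:
play_rows([
  {"claw": 0,"delta_pos": [0,0,2.4],"twist": 0},
  {"claw": 0,"delta_pos": [0,0,3.2],"twist": 0},
  {"claw": 0,"delta_pos": [0,0,3.4],"twist": 0},
  {"claw": 0,"delta_pos": [0,0,3.4],"twist": 0},
  {"claw": 0,"delta_pos": [0,0,3.4],"twist": 0},
])

```text
clock: 4.65
tcp_pos: [0.4498, -0.0331, 0.045]
orientation: [0.0, 0.018, 1.0, 0.0]
wrist_force: [-5.8, 2.9, 16.7]
finger_gap: -0.0001
```

Emit:
play_rows([
  {"claw": 0,"delta_pos": [0,0,-0.2],"twist": 0},
  {"claw": 0,"delta_pos": [0,0,-0.2],"twist": 0},
])

```text
clock: 4.9
tcp_pos: [0.4497, -0.0333, 0.0457]
orientation: [-0.0, 0.018, 1.0, 0.0]
wrist_force: [-0.6, 2.4, 4.2]
finger_gap: 0.0
```

Emit:
play_rows([
  {"claw": 0,"delta_pos": [0,0,-4],"twist": 0},
  {"claw": 0,"delta_pos": [0,0,-9],"twist": 0},
  {"claw": 8.5,"delta_pos": [0,2,-14],"twist": 0},
  {"claw": 8.5,"delta_pos": [-4,4,-19],"twist": 0},
  {"claw": 8.5,"delta_pos": [-9,5.2,-20],"twist": 0},
  {"claw": 8.5,"delta_pos": [-14.5,5.2,-20],"twist": 0},
  {"claw": 8.5,"delta_pos": [-14.5,5.2,-20],"twist": 0},
  {"claw": 8.5,"delta_pos": [-14.5,5.2,-20],"twist": 0},
  {"claw": 8.5,"delta_pos": [-14.5,5.2,-20],"twist": 0},
])

```text
clock: 6.02
tcp_pos: [0.5957, 0.0123, 0.2455]
orientation: [-0.0, 0.019, 1.0, 0.0]
wrist_force: [0.3, -0.2, 0.2]
finger_gap: 0.0851
```

```bash
python3 w.py w3 jar:0.14 jar_mouth:.14
```

```text
6.025 [0.5957 0.0123 0.2455] x [-0.999  0.038  0.   ] y [0.038 0.999 0.   ] f [ 0.3 -0.2  0.2] gap 0.08511707463966456
jar 0.64 [227.  147.3 297.8 222.2] [0.5946 0.0173 0.14  ] toolshift [0.0013 0.005  0.1055]
jar_mouth 0.55 [228.2 145.5 296.3 219.9] [0.5927 0.0172 0.14  ] toolshift [0.0032 0.0049 0.1055]
jar_mouth 0.4 [197.4  28.5 221.8  44.8] [ 0.4742 -0.0195  0.14  ] toolshift [ 0.1202 -0.0363  0.1056]
```

View pics/w3.png

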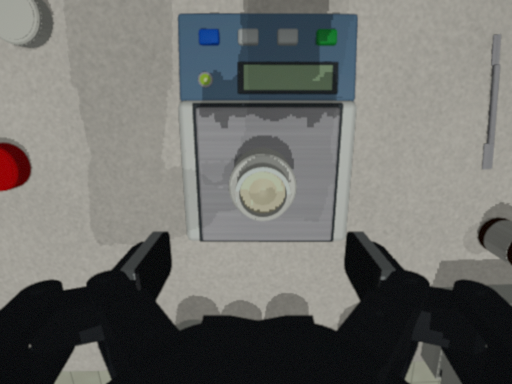

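```bash
python3 - <<'E'
from h import *
im=cv2.imread('pics/w3.png');info=imaging.camera_info('wrist')
h=cv2.cvtColor(im,cv2.COLOR_BGR2HSV)
c=h[185:200,255:270].reshape(-1,3).mean(0);print(c)
for r in (188,):print(im[r,225:300:3].tolist())
print(im[150:226:3,263].tolist())
c=im[140:230,220:305];cv2.imwrite('pics/jarc.png',cv2.resize(c,None,fx=6,fy=6,interpolation=cv2.INTER_CUBIC))
E
```

```text
[ 26.68        39.59555556 163.08444444]
[[128, 126, 126], [122, 124, 123], [151, 158, 155], [152, 158, 156], [175, 180, 173], [151, 166, 161], [155, 178, 171], [156, 179, 172], [149, 170, 170], [142, 165, 169], [143, 166, 170], [145, 168, 172], [151, 173, 172], [152, 174, 174], [134, 158, 161], [126, 148, 152], [137, 160, 165], [148, 172, 170], [156, 179, 172], [153, 176, 171], [124, 135, 134], [173, 180, 173], [161, 168, 166], [158, 165, 164], [130, 130, 129]]
[[86, 89, 89], [98, 102, 100], [117, 122, 120], [122, 127, 125], [107, 112, 110], [84, 89, 87], [173, 177, 170], [165, 176, 169], [158, 180, 173], [157, 179, 172], [147, 171, 173], [149, 171, 173], [151, 172, 173], [152, 174, 172], [141, 162, 166], [137, 159, 162], [130, 152, 156], [128, 151, 155], [129, 152, 155], [142, 163, 166], [138, 160, 163], [80, 89, 90], [101, 106, 104], [158, 164, 163], [142, 140, 140], [138, 136, 135]]
```

View pics/jarc.png

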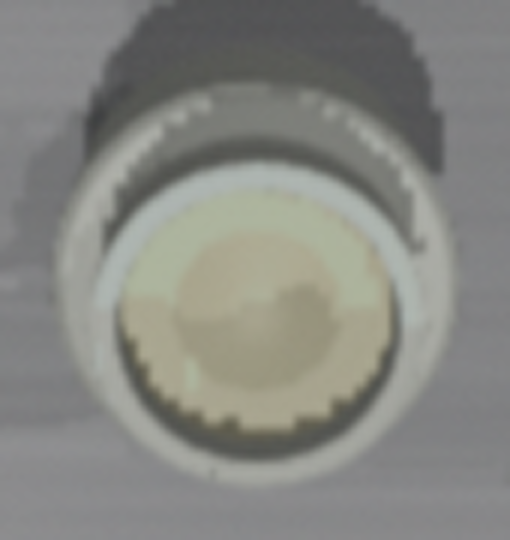

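```bash
python3 - <<'E'
from h import *
s=get_state();info=imaging.camera_info('wrist');print(s['joint_pos'].round(3))
p=at_z(info,262.4,193.3,.14);print(p,proj(info,p))
T=np.array(info['world_to_cam']);print('depth',(T@[*p,1])[:3])
print('cap',at_z(imaging.camera_info('top'),349.67,181.75,.02))
o=-T[:3,:3].T@T[:3,3];print('cam',o, o-s['tcp_pos'])
E
```

```text
[-0.114  0.351  0.136  1.354  0.    -0.076]
[0.60304163 0.01688234 0.14      ] [262.4 193.3]
depth [0.00431039 0.00573329 0.25932256]
cap [ 0.59227132 -0.32821093  0.02      ]
cam [0.52878108 0.01527355 0.3885607 ] [-0.06728837  0.00315695  0.14242191]
```

Emit:
play_rows([
  {"claw": 8.5,"delta_pos": [-0.2,-6,0],"twist": 0},
  {"claw": 8.5,"delta_pos": [-0.4,-12,0],"twist": 0},
  {"claw": 8.5,"delta_pos": [-0.5,-18,2],"twist": 0},
  {"claw": 8.5,"delta_pos": [-0.7,-24,5],"twist": 0},
  {"claw": 8.5,"delta_pos": [-0.8,-30,9],"twist": 0},
  {"claw": 8.5,"delta_pos": [-0.9,-34,11.5],"twist": 0},
  {"claw": 8.5,"delta_pos": [-0.9,-34,11.5],"twist": 0},
  {"claw": 8.5,"delta_pos": [-0.9,-34,11.5],"twist": 0},
  {"claw": 8.5,"delta_pos": [-0.9,-34,11.5],"twist": 0},
])

```text
clock: 7.3
tcp_pos: [0.5937, -0.327, 0.1321]
orientation: [0.001, 0.018, 1.0, -0.001]
wrist_force: [-0.3, 0.3, 0.3]
finger_gap: 0.0851
```

```bash
python3 w.py w4 red:0.025 red_cap:.02; python3 -c "
import cv2
c=cv2.imread('pics/w4.png')[110:270,170:350];cv2.imwrite('pics/capc.png',cv2.resize(c,None,fx=3.5,fy=3.5,interpolation=cv2.INTER_CUBIC))"
```

```text
7.3 [ 0.5937 -0.327   0.1321] x [-0.999  0.036 -0.002] y [ 0.036  0.999 -0.001] f [-0.3  0.3  0.3] gap 0.08509479143451157
red 3654 [254.72 178.72] [221, 145, 68, 68] [ 0.5875 -0.3286  0.025 ] toolshift [ 0.0064 -0.0017  0.1071]
red_cap 0.67 [221.2 140.9 291.4 216.5] [ 0.5887 -0.3272  0.02  ] toolshift [ 0.0052 -0.0003  0.1121]
```

View pics/capc.png

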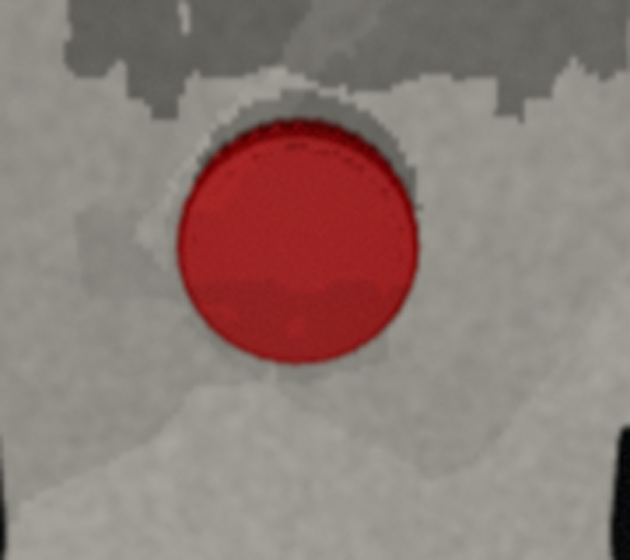

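Emit:
play_rows([
  {"claw": 8.5,"delta_pos": [0.5,-0.2,4],"twist": 0},
  {"claw": 8.5,"delta_pos": [0.5,-0.2,8],"twist": 0},
  {"claw": 8.5,"delta_pos": [0.5,-0.2,11.5],"twist": 0},
  {"claw": 8.5,"delta_pos": [0.5,-0.2,13],"twist": 0},
  {"claw": 8.5,"delta_pos": [0.5,-0.2,13],"twist": 0},
  {"claw": 8.5,"delta_pos": [0.5,-0.2,13],"twist": 0},
], force=40)

```text
clock: 8.15
tcp_pos: [0.5892, -0.3304, 0.0022]
orientation: [0.001, 0.019, 1.0, -0.001]
wrist_force: [-0.0, 0.4, 0.6]
finger_gap: 0.0853
```

Emit:
play_rows([
  {"claw": 7,"delta_pos": [0,0,0],"twist": 0},
  {"claw": 6.4,"delta_pos": [0,0,0],"twist": 0},
  {"claw": 5.5,"delta_pos": [0,0,0],"twist": 0},
  {"claw": 5.5,"delta_pos": [0,0,0],"twist": 0},
  {"claw": 5.5,"delta_pos": [0,0,0],"twist": 0},
  {"claw": 5.5,"delta_pos": [0,0,0],"twist": 0},
])

```text
clock: 8.9
tcp_pos: [0.5885, -0.3303, 0.0016]
orientation: [0.001, 0.019, 1.0, -0.0]
wrist_force: [-0.8, 0.8, 6.5]
finger_gap: 0.0606
```

Emit:
play_rows([
  {"claw": 5.5,"delta_pos": [0,0,-1],"twist": 0},
  {"claw": 5.5,"delta_pos": [0,0,-3],"twist": 0},
  {"claw": 5.5,"delta_pos": [0,0,-6.5],"twist": 0},
  {"claw": 5.5,"delta_pos": [0,0,-10],"twist": 0},
  {"claw": 5.5,"delta_pos": [0,0,-14],"twist": 0},
  {"claw": 5.5,"delta_pos": [0,0,-18],"twist": 0},
  {"claw": 5.5,"delta_pos": [0,0,-21],"twist": 0},
  {"claw": 5.5,"delta_pos": [0,0,-23],"twist": 0},
  {"claw": 5.5,"delta_pos": [0,0,-24],"twist": 0},
  {"claw": 5.5,"delta_pos": [0,0,-24],"twist": 0},
])

```text
clock: 10.15
tcp_pos: [0.588, -0.3299, 0.2407]
orientation: [0.0, 0.019, 1.0, -0.0]
wrist_force: [0.1, 0.3, -0.2]
finger_gap: 0.0607
```

```bash
python3 w.py w5 red:0.27; python3 - <<'E'
from h import *
s=get_state();im,info=snap('scene','s5');c=proj(info,s['tcp_pos']);print(c)
w=cv2.imread('pics/w5.png')
x,y=c.astype(int);c2=cv2.cvtColor(im,cv2.COLOR_RGB2BGR)[max(0,y-60):y+60,max(0,x-50):x+50]
cv2.imwrite('pics/c5.png',np.hstack([cv2.resize(w,None,fx=.85,fy=.85),cv2.resize(c2,(272,326),interpolation=cv2.INTER_CUBIC)]))
E
```

```text
10.15 [ 0.588  -0.3299  0.2407] x [-0.999  0.038 -0.001] y [ 0.038  0.999 -0.   ] f [ 0.1  0.3 -0.2] gap 0.06067276279405826
red 13475 [257.57 252.46] [192, 186, 132, 131] [ 0.5808 -0.329   0.27  ] toolshift [ 0.0072  0.0007 -0.0293]
[179.87761235  98.80270004]
```

View pics/c5.png

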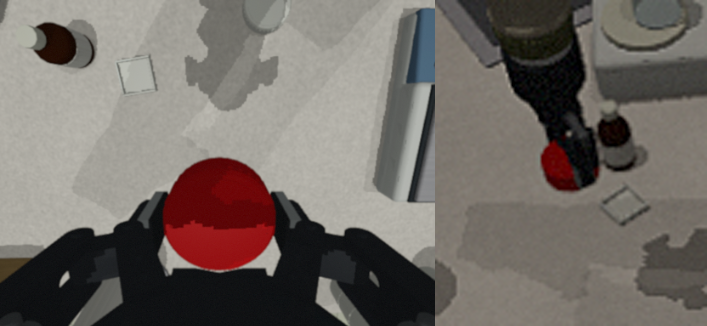

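```bash
python3 - <<'E'
from h import *
s=get_state();info=imaging.camera_info('wrist');t=s['tcp_pos']
a=np.linspace(0,2*np.pi,181)
def bb(p,z0):
    P=np.array([proj(info,[p[0]+.031*np.cos(k),p[1]+.031*np.sin(k),z]) for k in a for z in(z0,z0+.025)]);return np.r_[P.min(0),P.max(0)]
def edges(im):
    h=cv2.cvtColor(im,cv2.COLOR_BGR2HSV).astype(int);m=((h[...,0]<8)|(h[...,0]>172))&(h[...,1]>150)
    n,l,st,c=cv2.connectedComponentsWithStats(m.astype(np.uint8));i=1+st[1:,4].argmax();x,y,w,hh=st[i,:4];return np.array([x-.5,y-.5,x+w-.5,y+hh-.5]),st[i]
e,st=edges(cv2.imread('pics/w5.png'));print(e)
r=least_squares(lambda q:bb(q[:2],q[2])-e,[*t[:2],t[2]]);print('free z: cap-tcp',(r.x-t).round(4),r.fun.round(2))
for z in(-.003,0,.003):
    r=least_squares(lambda q:bb(q[:2],t[2]+z)-e,t[:2]);print(z,(r.x-t[:2]).round(4),r.fun.round(2))
# pre-grasp picture: pose then differs by pure translation
e4,_=edges(cv2.imread('pics/w4.png'));d=np.array([.5937,-.327,.1321])-t
W=np.array(info['world_to_cam']).copy();W[:3,3]-=W[:3,:3]@d;info=dict(info,world_to_cam=W)
r=least_squares(lambda q:bb(q[:2],0)-e4,[.59,-.33]);print('pre',e4,r.x.round(4),r.fun.round(2))
r=least_squares(lambda q:bb(q[:2],q[2])-e4,[.59,-.33,0]);print('pre freez',r.x.round(4),r.fun.round(2))
E
```

```text
[190.5 185.5 324.5 316.5]
free z: cap-tcp [ 0.003   0.0005 -0.0055] [ 0.91 -1.01 -0.91  0.96]
-0.003 [0.0018 0.0005] [-0.41 -2.07  0.42  2.34]
0 [0.0003 0.0006] [-2.1  -3.41  2.11  4.11]
0.003 [-0.0012  0.0007] [-3.87 -4.8   3.88  5.97]
pre [220.5 143.5 288.5 213.5] [ 0.5895 -0.3286] [-1.24 -0.84  1.24  0.96]
pre freez [ 0.5913 -0.3288 -0.008 ] [-0.15  0.16  0.15 -0.15]
```

Emit:
play_rows([
  {"claw": 5.5,"delta_pos": [0,2,0],"twist": 0},
  {"claw": 5.5,"delta_pos": [0,6,0],"twist": 0},
  {"claw": 5.5,"delta_pos": [0,11,0],"twist": 0},
  {"claw": 5.5,"delta_pos": [0,16,0],"twist": 0},
  {"claw": 5.5,"delta_pos": [0,21,0],"twist": 0},
  {"claw": 5.5,"delta_pos": [0,26,0],"twist": 0},
  {"claw": 5.5,"delta_pos": [0,30.5,1],"twist": 0},
  {"claw": 5.5,"delta_pos": [-0.1,33.5,3],"twist": 0},
  {"claw": 5.5,"delta_pos": [-0.1,34.6,5],"twist": 0},
  {"claw": 5.5,"delta_pos": [-0.1,34.65,6],"twist": 0},
  {"claw": 5.5,"delta_pos": [-0.1,34.65,6],"twist": 0},
  {"claw": 5.5,"delta_pos": [-0.1,34.65,6],"twist": 0},
])

```text
clock: 11.75
tcp_pos: [0.6022, 0.0158, 0.181]
orientation: [0.0, 0.019, 1.0, -0.0]
wrist_force: [0.1, -0.8, -0.8]
finger_gap: 0.0607
```

```bash
python3 w.py w6; python3 - <<'E'
from h import *
im,info=snap('scene','s6');im2,i2=snap('top','t6')
f=lambda a,x0,x1,y0,y1:cv2.resize(cv2.cvtColor(a,cv2.COLOR_RGB2BGR)[y0:y1,x0:x1],(390,390),interpolation=cv2.INTER_CUBIC)
cv2.imwrite('pics/c6.png',np.hstack([f(im,205,285,150,230),f(cv2.cvtColor(cv2.imread('pics/w6.png'),4),140,400,120,380)]))
E
```

```text
11.75 [0.6022 0.0158 0.181 ] x [-0.999  0.039 -0.001] y [ 0.039  0.999 -0.   ] f [ 0.1 -0.8 -0.8] gap 0.060699353142697275
```

View pics/c6.png

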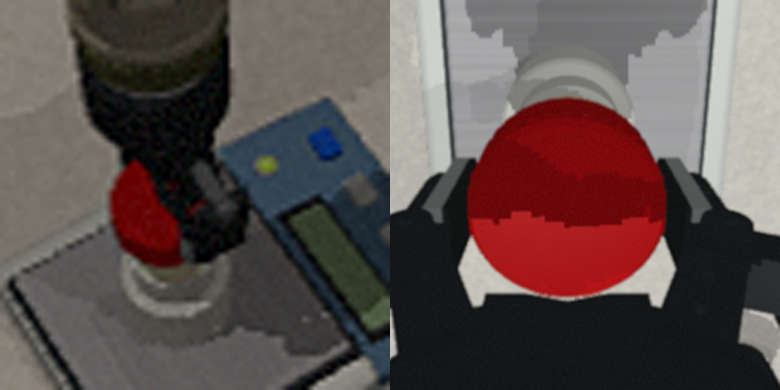

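Emit:
play_rows([
  {"claw": 5.5,"delta_pos": [0,0,2],"twist": 0},
  {"claw": 5.5,"delta_pos": [0,0,3.3],"twist": 0},
  {"claw": 5.5,"delta_pos": [0,0,4.0],"twist": 0},
  {"claw": 5.5,"delta_pos": [0,0,4.5],"twist": 0},
  {"claw": 5.5,"delta_pos": [0,0,4.8],"twist": 0},
  {"claw": 5.5,"delta_pos": [0,0,5.1],"twist": 0},
  {"claw": 5.5,"delta_pos": [0,0,5.1],"twist": 0},
])

```text
clock: 12.78
tcp_pos: [0.6021, 0.0164, 0.1294]
orientation: [0.0, 0.019, 1.0, 0.0]
wrist_force: [-0.4, -0.4, -0.7]
finger_gap: 0.0607
```

Emit:
play_rows([
  {"claw": 5.5,"delta_pos": [0,0,0.2],"twist": 0},
  {"claw": 5.5,"delta_pos": [0,0,0.4],"twist": 0},
  {"claw": 5.5,"delta_pos": [0,0,0.5],"twist": 0},
  {"claw": 5.5,"delta_pos": [0,0,0.5],"twist": 0},
])

```text
clock: 13.28
tcp_pos: [0.6018, 0.0164, 0.124]
orientation: [-0.0, 0.019, 1.0, 0.0]
wrist_force: [-0.1, 1.1, -1.3]
finger_gap: 0.0604
```

Emit:
play_rows([
  {"claw": 5.5,"delta_pos": [0,0,0.1],"twist": 0},
  {"claw": 5.5,"delta_pos": [0,0,0.15],"twist": 0},
  {"claw": 5.5,"delta_pos": [0,0,0.15],"twist": 0},
])

```text
clock: 13.65
tcp_pos: [0.6019, 0.0164, 0.1236]
orientation: [0.0, 0.019, 1.0, -0.0]
wrist_force: [-2.4, 0.1, 5.6]
finger_gap: 0.0608
```

Emit:
play_rows([
  {"claw": 5.5,"delta_pos": [0,0,0.1],"twist": 0},
  {"claw": 5.5,"delta_pos": [0,0,0.15],"twist": 0},
  {"claw": 5.5,"delta_pos": [0,0,0.15],"twist": 0},
])

```text
clock: 14.02
tcp_pos: [0.602, 0.0164, 0.1235]
orientation: [0.001, 0.019, 1.0, -0.0]
wrist_force: [-5.8, 0.4, 14.0]
finger_gap: 0.061
```

Emit:
play_rows([
  {"claw": 5.5,"delta_pos": [0,0,-0.4],"twist": 0},
  {"claw": 5.5,"delta_pos": [0,0,-0.9],"twist": 0},
  {"claw": 5.5,"delta_pos": [0,0,-1.5],"twist": 0},
  {"claw": 5.5,"delta_pos": [0,0,-2.2],"twist": 0},
  {"claw": 5.5,"delta_pos": [0,0,-3.2],"twist": 0},
  {"claw": 5.5,"delta_pos": [0,0,-5],"twist": 0},
  {"claw": 5.5,"delta_pos": [0,0,-7],"twist": 0},
  {"claw": 5.5,"delta_pos": [0,0,-9],"twist": 0},
  {"claw": 5.5,"delta_pos": [0,0,-11],"twist": 0},
  {"claw": 5.5,"delta_pos": [0,0,-12],"twist": 0},
  {"claw": 5.5,"delta_pos": [0,0,-12],"twist": 0},
  {"claw": 5.5,"delta_pos": [0,0,-12],"twist": 0},
])

```text
clock: 15.52
tcp_pos: [0.6015, 0.0165, 0.2405]
orientation: [-0.001, 0.019, 1.0, 0.0]
wrist_force: [0.3, 0.7, -0.2]
finger_gap: 0.0601
```

```bash
python3 w.py w7 red:.25; python3 - <<'E'
from h import *
im,info=snap('scene','s7');im2,i2=snap('top','t7')
for c in('scene','wrist'):
  for q in('seal','jar','red_cap'):print(c,q,[(np.round(d['extent']).tolist(),round(d['conf'],2)) for d in spotter.spot_in(c,q)[:2]])
f=lambda a,x0,x1,y0,y1:cv2.resize(cv2.cvtColor(a,cv2.COLOR_RGB2BGR)[y0:y1,x0:x1],(390,390),interpolation=cv2.INTER_CUBIC)
cv2.imwrite('pics/c7.png',np.hstack([f(im,205,285,150,230),f(cv2.cvtColor(cv2.imread('pics/w7.png'),4),140,400,60,320)]))
E
```

```text
15.525 [0.6015 0.0165 0.2405] x [-0.999  0.038  0.001] y [0.038 0.999 0.   ] f [ 0.3  0.7 -0.2] gap 0.060067598373598395
red 13546 [257.6  252.55] [192, 186, 133, 131] [0.605 0.017 0.25 ] toolshift [-0.0034  0.0007 -0.0095]
scene seal [([231.0, 193.0, 253.0, 208.0], 0.47)]
scene jar [([230.0, 200.0, 251.0, 218.0], 0.71)]
scene red_cap [([229.0, 172.0, 240.0, 190.0], 0.62)]
wrist seal [([230.0, 165.0, 288.0, 193.0], 0.81)]
wrist jar [([223.0, 144.0, 296.0, 192.0], 0.6), ([1.0, 0.0, 46.0, 44.0], 0.39)]
wrist red_cap [([191.0, 186.0, 326.0, 320.0], 0.77), ([225.0, 143.0, 296.0, 193.0], 0.48)]
```

View pics/c7.png

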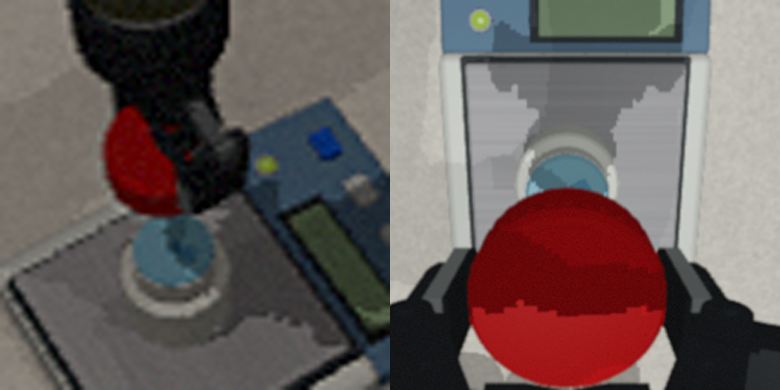

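The pale-blue seal sits level in the jar mouth, at scene crop (173,250), and the red cap is held about 10 cm above it. The cap stays at the same pixels in the gripper as before. I'm handing in.

```bash
python3 -c "
from h import *
s=get_state();print(s['clock'],np.abs(s['qvel']).max(),s['wrist_force'],s['finger_gap']);print(env.hand_in())"
```

```text
15.975 0.0025912549943189855 [ 0.19634462  0.47244392 -1.27268595] 0.0603714124501026
the job is handed in; nothing more can be done
None
```

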